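# Index the drilling jig on three clicks and hold it for the next hole

### The arm

A 6-joint arm with a two-finger parallel gripper is mounted at the origin on the work surface. World frame = base frame: x ahead of the robot, y to its left, z up, the work surface at z = 0. Lengths are in m, angles in rad, forces in N, time in s.
With the tool pointing down it reaches from about 0.325 to 0.9 m from the base axis. Payload 3.5 kg.
Tool frame: the origin (TCP) lies midway between the tips of the shut fingers; the grasp point (between the pads) lies 19 mm behind it; z points along the fingers, y is the direction in which the jaws open and shut (so a half turn about z gives the same grasp; the last joint's range is limited). The gripper opens to 85 mm and grips with 20 to 120 N. Pads are 22 mm wide; open, the fingers measure 114 mm over their backs; the gripper's body (76 mm by 85 mm) begins 54 mm behind the grasp point. The pads swing forward as they close: fully open they stand 13 mm farther back than shut.
Start: joints at [1.096, 0.276, -0.026, 1.268, 0, 1.467], TCP at [0.227, 0.582, 0.231] pointing down, gripper open.
Joint ranges: [-3.12, 3.12], [-0.85, 1.88], [-1.08, 1.24], [-1.95, 2.15], [-1.57, 1.53], [-3.14, 3.14]. Speed limits (rad/s): [2.57, 2.57, 3.14, 3.14, 3.14, 3.14].

### API

Orientations are given as a rotation vector (axis times angle).
In Python, from cell import r, hand, capture gives the robot as it stands. Calls block until the motion is done:
- r.move_pose(position, orientation): joint-space move of the TCP to a pose.
- r.servo_line(position, ori=None, velocity=0.15): straight line of the TCP; ori=None keeps the orientation; velocity is the mean speed in m/s.
- r.move_joints(angles): joint-space move.
- hand.set_gripper(opening, grasp_force=None): finger opening in m; grasp_force is the grip in N (None keeps the last); returns when the fingers have stopped.
- r.wait(seconds).
- r.inverse_kinematics(position, orientation): joint angles nearest the present ones, or None.
- r.read_state(): the state.
- capture(name): name is "side" or "top"; returns a dict with "pixels" (480x640x3 uint8, red, green, blue), "depth" (480x640 float32, m along the optical axis (not along the pixel's ray), 0 where there is no reading), "vertical_fov" (degrees; the focal length in pixels is half the picture's height over the tangent of half this angle, whatever the lens; pixels are square), "cx", "cy" (the principal point, pixels), "camera_from_world" (4x4, takes a point from world to camera coordinates). Camera axes: x right, y down, z forward; pixel columns grow to the right and rows downward; lengths in m; the calibration is good to about 2 mm. A picture is of the moment at which its call begins.
A pose or a line that the arm cannot do raises r.MotionError and nothing moves.
- r.job_done(): hands the job in, once; it reports no verdict.
The state is a dict: "time_s": time; "joint_pos": joint angles; "dq": joint speeds; "joint_torque": joint torques, N m; "ee_pos": TCP position; "ee_rot": TCP orientation; "contact_force": force on the tool from outside, world axes, zero at the start; "ft_torque": the same for the moment, N m; "grip_width": finger opening in m.
Only numpy, scipy, OpenCV 4.12 (cv2) and the standard library are available. Lean on these libraries where they do the work, as an engineer would, in place of code of your own. Each camera call takes 0.05 s, during which the arm holds its last target.

### The job

Lift the yellow chip cover off its pins on the indexing jig and lay it flat, handle up, in the middle of the green rubber mat, without dropping it. Then grip the red knob it covered, turn it clockwise by three clicks from the stop it stands in, counting by feel, and finish while still gripping the knob and holding it still in that third stop, ready for drilling. Leave the other things on the bench where they are.

Things in the scene. Friction and masses are not known exactly. Their poses are not given: they have to be found in the camera images.
- jig: indexing drilling jig, a grey-green casting fixed to the bench. Origin on the bench under the knob's axis, z up; +x runs to the work table with its birch slice and the drill guide column (at x 258 mm, 156 mm high). Round the knob a square well, open on top: 174 mm outside, 134 inside, rim 66 mm above the bench; on the rim two upright pins, 8 mm across, 12 mm high, at (-75, -75) and (75, 75) mm.
- cover: yellow chip cover of the well, loose, about 0.35 kg: a flat plate 174 x 174 x 5 mm with two 11 mm holes that drop over the jig's pins, and a black bar handle on its top. Origin at the centre of the plate's underside, z up. At the start it lies on the well's rim, its axes parallel to the jig's.
- cover_grip (a point): middle of the cover's bar handle, 35 mm above the plate's underside. The bar runs along the cover's y: 90 mm long, 14 mm thick, 16 mm high (27 to 43 mm above the underside), open beneath between its two end posts.
- mat: dark green rubber mat fixed on the bench, 260 x 260 x 4 mm; origin at the centre of its underside, so its top is 4 mm above the bench. Nothing lies on it. The cover goes here.
- knob: red knob on a steel dividing plate 100 mm across and 8 mm thick, under the cover at the start; turns about its vertical axis. Origin on the axis at the plate's underside, 12 mm above the bench. Its grip is an upright bar along the body's x, 46 mm long, 14 mm thick, with parallel sides, its top 48 mm above the origin and 6 mm below the well's rim.
- knob_grip (a point): point on the knob's axis at the height to grip its bar from above: 33 mm above the knob's origin, 45 mm above the bench, 21 mm below the well's rim.
- knob_mark (a point): white dot on the dividing plate's top, 45 mm from the axis towards the knob's -x; it goes round with the knob.
- work_table (a joint): angle of work table and knob, geared one to one (rad), growing clockwise seen from above. A sprung detent clicks into a stop every 20 degrees: at 0, 0.349, 0.698, 1.047, 1.396 and 1.745 (end stops there). It starts seated in one of the first three. About 0.15 N m carries it over to the next stop. Three clicks are 60 degrees, 1.047 rad.
- slice_a: birch slice, loose, 90 mm across, 18 mm high; origin at the centre of its underside. Leave alone.
- slice_b: smaller birch slice, loose, 60 mm across, 16 mm high; origin at the centre of its underside. Leave alone.
- drill: cordless drill standing on its battery, about 210 mm high and 210 mm long; origin under it. Leave alone.
- mallet: wooden mallet lying on the bench, head 75 x 115 x 60 mm, handle 200 mm long to its -x; origin under the head. Leave alone.
- glue: white glue bottle, 64 mm across, 170 mm high; origin at the centre of its underside. Leave alone.
- bit_block: beech block of drill bits, 110 x 50 mm, 90 mm high with the bits; origin at the centre of its underside. Leave alone.
- try_square: try square lying flat, stock 115 x 24 x 18 mm, steel blade 150 mm; origin under the stock's middle. Leave alone.

How it is judged:
On the way, in this order (a step that is already met when the one before it is completed fails the run):
1. the cover is lifted clear of its pins (z of cover in the frame of jig above 0.085 m), for 0.1 s.
2. the cover lies flat on the mat, handle up, let go (horizontal distance between cover and mat below 0.06 m and height (world z) of cover below 0.009 m and angle between cover's own z axis and vertical below 0.06 rad and linear speed of cover below 0.02 m/s and contact force between the fingers and cover below 0.1 N), for 0.3 s.
At the end, for the whole second after the job is handed in: The knob stands three clicks (60 degrees, within 5) clockwise of its start, still, the fingers gripping its bar (over 4 N, grasp point within 30 mm of the grip point); the cover lies flat, handle up, at rest, let go, its centre within 60 mm of the mat's centre; the other things are where they were (all of step 2 and distance of knob_mark from where it was at the start of the episode between 0.0416 and 0.0483 m and velocity of joint work_table between -0.05 and 0.05 rad/s and contact force between the fingers and knob above 4 N and distance between the grasp point and knob_grip below 0.03 m); the arm keeps its last pose, push and grip.
It fails at once if the cover is dropped (linear speed of cover above 0.6 m/s and contact force between the fingers and cover below 0.1 N).
It fails at once if a bystander is moved by more than 30 mm (distance of any of slice_a, slice_b, drill, mallet, glue, bit_block, try_square from where it was at the start of the episode above 0.03 m).
It also fails if it takes over 59 s, if anything falls off the work surface, if the arm or the gripper's body presses on something with over 40 N, if the wrist force passes 120 N, or if a joint passes its speed limit or range.

## Working session

There is one attempt and no reset: what is moved stays moved. The work goes in short steps, each a Python script; the robot and the scene stay as the last script left them, time stands still between calls to the robot, and variables do not carry over. Pictures are saved under pics/ and viewed, and the job is handed in when it is done.

```bash
ls; mkdir -p pics; cat > h.py <<'E'
import numpy as np, cv2
from cell import r, hand, capture
def save(name,fn):
    c=capture(name); cv2.imwrite(fn,c["pixels"][:,:,::-1]); np.savez(fn[:-4]+'.npz',**c); return c
def load(fn): return dict(np.load(fn))
def px(c,u,v,z=None):
    f=240/np.tan(np.radians(float(c["vertical_fov"]))/2)
    T=np.linalg.inv(c["camera_from_world"])
    d=np.array([(u-c["cx"])/f,(v-c["cy"])/f,1.])
    if z is None:
        dep=c["depth"][int(round(v)),int(round(u))]; return T[:3,:3]@(d*dep)+T[:3,3]
    w=T[:3,:3]@d; o=T[:3,3]; return o+w*(z-o[2])/w[2]
def proj(c,p):
    f=240/np.tan(np.radians(float(c["vertical_fov"]))/2)
    q=c["camera_from_world"]@np.append(p,1); return np.array([c["cx"]+f*q[0]/q[2],c["cy"]+f*q[1]/q[2]])
E
python3 - <<'E'
from h import *
for n in("top","side"):
    c=save(n,f"pics/{n}0.png"); print(n,c["vertical_fov"],c["cx"],c["cy"],np.linalg.inv(c["camera_from_world"]).round(3))
print(r.read_state())
E
```

```text
pics
top 53.15952667967757 316.4927720057161 241.74182323734198 [[ 0.027 -0.985  0.171  0.354]
 [-1.    -0.024  0.017 -0.016]
 [-0.013 -0.171 -0.985  1.216]
 [ 0.     0.     0.     1.   ]]
side 50.13323098619172 323.284133562455 239.45583118002222 [[ 0.946 -0.249  0.206  0.25 ]
 [-0.323 -0.688  0.65  -0.922]
 [-0.02  -0.681 -0.732  1.123]
 [ 0.     0.     0.     1.   ]]
{'time_s': 0.1, 'joint_pos': array([ 1.09560466e+00,  2.77104831e-01, -2.77557572e-02,  1.26800977e+00,
        3.63430137e-06,  1.46738235e+00]), 'dq': array([-0.00085833,  0.00014914,  0.00219907, -0.00106345, -0.0007173 ,
       -0.00046903]), 'joint_torque': array([ 2.87344001e-04, -4.46707928e+01,  2.96128750e+01,  8.45833478e-03,
       -8.21352637e-05,  5.69422653e-06]), 'ee_pos': array([0.2267328 , 0.58165647, 0.23023612]), 'ee_rot': array([-0.58051931, -3.08688399,  0.00312028]), 'contact_force': array([ 0.33763556, -0.05741801, -0.9052249 ]), 'ft_torque': array([-0.03558725,  0.02221156, -0.03333439]), 'grip_width': 0.08522384445412813}
```

View pics/top0.png

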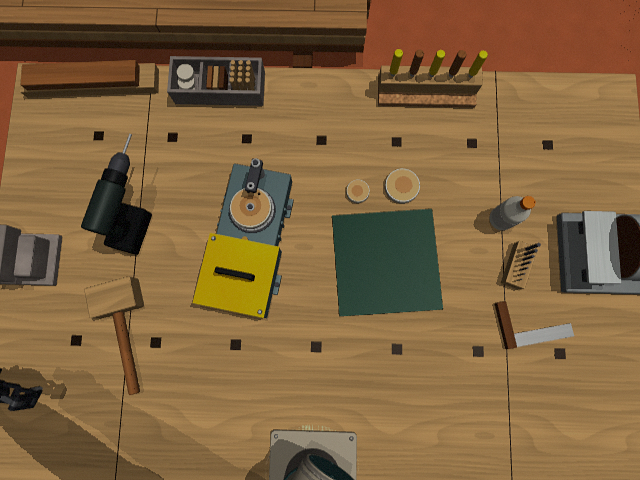

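View pics/side0.png

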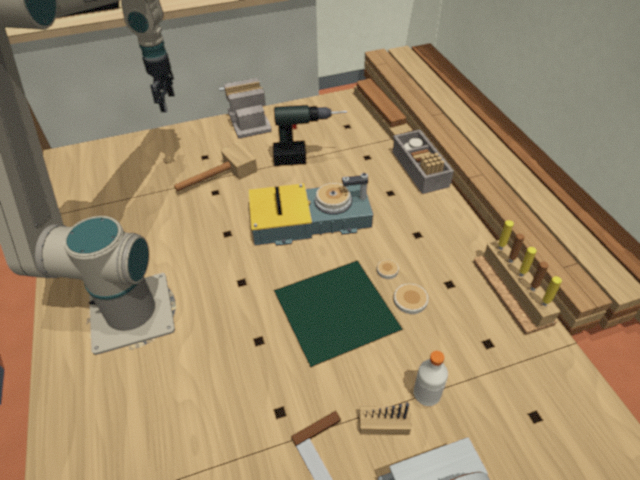

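The top view shows the yellow cover at about (236,276) with its black handle at (234,273), and the green mat around (387,262). The column and table are up-image (+x) of the cover. I'll enlarge both for corner readings.

```bash
python3 - <<'E'
from h import *
im=cv2.imread("pics/top0.png")
cv2.imwrite("pics/cropA.png",cv2.resize(im[145:335,180:310],None,fx=4.2,fy=3.1,interpolation=cv2.INTER_CUBIC)[:589])
c=load("pics/top0.npz"); p=c["pixels"].astype(int)
y=((p[...,0]>150)&(p[...,1]>120)&(p[...,2]<80)); y[:220]=0;y[330:]=0;y[:,:185]=0;y[:,290:]=0
g=((p[...,1]>p[...,0]+20)&(p[...,0]<40)); g[:200]=0; g[325:]=0; g[:,:320]=0;g[:,450:]=0
for n,m,z in(("cover",y,.071),("mat",g,.004)):
    pts=np.argwhere(m)[:,::-1]
    W=np.array([px(c,u,v,z)[:2] for u,v in pts])
    print(n,len(pts),cv2.minAreaRect((W*1000).astype(np.float32)))
    D=np.array([px(c,u,v)[2] for u,v in pts]); print("depth z",np.percentile(D,[5,50,95]))
# handle
h=(p.max(2)<70); h[:262]=0;h[290:]=0;h[:,:208]=0;h[:,262:]=0
pts=np.argwhere(h)[:,::-1]
W=np.array([px(c,u,v,.066+.043)[:2] for u,v in pts]); print("handle",len(pts),cv2.minAreaRect((W*1000).astype(np.float32)), pts.mean(0))
D=np.array([px(c,u,v)[2] for u,v in pts]); print(np.percentile(D,[5,50,95]))
E
```

```text
cover 6165 ((471.260986328125, 194.59494018554688), (265.35137939453125, 255.1397247314453), 2.0864145755767822)
depth z [-0.00172768  0.07016378  0.07454198]
mat 1157 ((518.10205078125, -173.88992309570312), (256.4082946777344, 257.389404296875), 5.290258407592773)
depth z [0.00024884 0.00406005 0.00798632]
handle 249 ((466.87908935546875, 191.826416015625), (94.38287353515625, 15.380777359008789), 79.83445739746094) [234.26506024 273.37751004]
[0.07313696 0.10786264 0.11194776]
```

View pics/cropA.png

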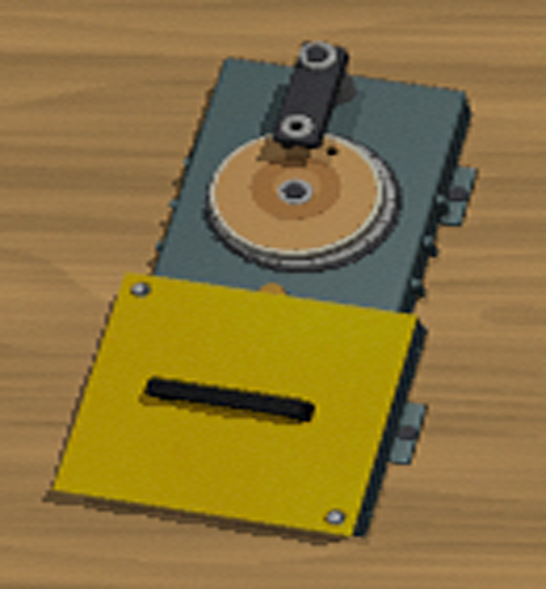

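```bash
python3 - <<'E'
from h import *
c=load("pics/top0.npz")
K=[(122,272),(422,316),(352,537),(52,490)]
P=np.array([px(c,180+a/4.2,145+b/3.1,.071) for a,b in K]); print(P.round(4),P.mean(0), [np.linalg.norm(P[i]-P[i-1]) for i in range(4)])
print("yaw",[np.degrees(np.arctan2(*(P[a]-P[b])[1::-1])) for a,b in((0,3),(1,2),(0,1),(3,2))])
Q=[px(c,180+a/4.2,145+b/3.1,.078) for a,b in[(140,289),(335,517)]]; print("pins",Q,np.mean(Q,0),np.linalg.norm(Q[0]-Q[1]), np.degrees(np.arctan2(*(Q[0]-Q[1])[1::-1]))-45)
M=np.array([px(c,*q,.004) for q in[(332,215),(433,209),(442,309),(340,316)]]); print(M.round(3),M.mean(0))
s=load("pics/side0.npz")
Ms=np.array([px(s,*q,.004) for q in[(275,294),(362,263),(402,323),(316,361)]]);print("side",Ms.round(3),Ms.mean(0))
for n,p in(("h",[.467,.192,.101]),("hTop",[.467,.192,.109])): print(n,proj(s,p))
im=cv2.imread("pics/side0.png"); cv2.imwrite("pics/cropS.png",cv2.resize(im[160:260,230:390],None,fx=5,fy=5,interpolation=cv2.INTER_CUBIC))
E
```

```text
[[0.5689 0.2657 0.071 ]
 [0.5381 0.09   0.071 ]
 [0.3667 0.1227 0.071 ]
 [0.3978 0.2944 0.071 ]] [0.46786458 0.19321774 0.071     ] [np.float64(0.17345702368812824), np.float64(0.17836170290324563), np.float64(0.17448479542129705), np.float64(0.17449027174633397)]
yaw [np.float64(-9.512009149304232), np.float64(-10.786748219239978), np.float64(80.06838900221999), np.float64(79.73576086864217)]
pins [array([0.55431514, 0.25273592, 0.078     ]), array([0.38134914, 0.13206164, 0.078     ])] [0.46783214 0.19239878 0.078     ] 0.21090168093624262 -10.097431079919737
[[ 0.636 -0.034  0.004]
 [ 0.658 -0.295  0.004]
 [ 0.402 -0.313  0.004]
 [ 0.378 -0.059  0.004]] [ 0.51841717 -0.17537156  0.004     ]
side [[ 0.376 -0.076  0.004]
 [ 0.64  -0.054  0.004]
 [ 0.661 -0.277  0.004]
 [ 0.418 -0.307  0.004]] [ 0.52362112 -0.17842802  0.004     ]
h [277.92554667 197.16980223]
hTop [277.69538793 195.155117  ]
```

View pics/cropS.png

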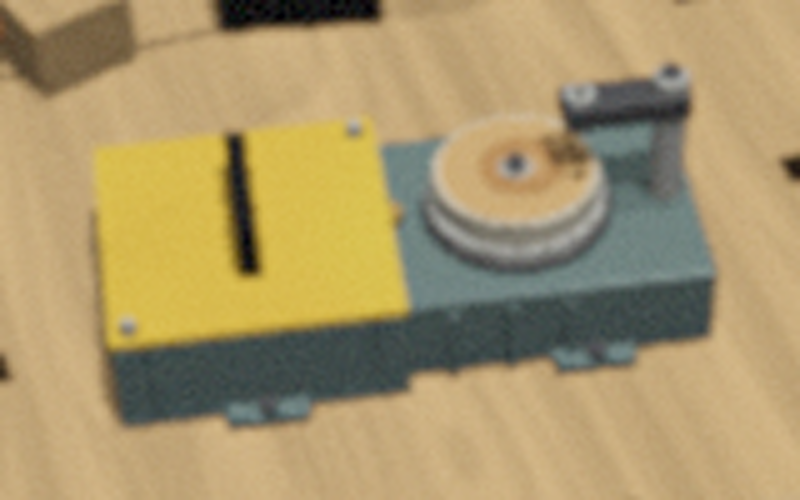

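```bash
python3 - <<'E'
from h import *
s=load("pics/side0.npz"); c=load("pics/top0.npz")
for q in[(354,128),(127,326)]: print("pin side",px(s,230+q[0]/5,160+q[1]/5,.078), px(s,230+q[0]/5,160+q[1]/5))
K=[(97,148),(372,118),(410,315),(110,347)]
P=np.array([px(s,230+a/5,160+b/5,.071) for a,b in K]);print(P.round(4),P.mean(0))
y=np.radians(-10.1)
d=np.array([-np.sin(y),np.cos(y),0])
for e in(-.045,0,.045):
  p=np.array([.4674,.1922,.109])+e*d; a=proj(s,p); b=proj(c,p); print((a-[230,160])*5,(b-[180,145])*[4.2,3.1])
E
```

```text
pin side [0.55251735 0.24385438 0.078     ] [0.55449686 0.2514829  0.07116425]
pin side [0.3793613  0.12432032 0.078     ] [0.37961527 0.12637333 0.07595027]
[[0.3995 0.2887 0.071 ]
 [0.5679 0.2568 0.071 ]
 [0.5367 0.0839 0.071 ]
 [0.367  0.1182 0.071 ]] [0.46777512 0.18690014 0.071     ]
[246.23035636 227.09656667] [305.74587528 409.70541093]
[239.04190482 175.40361339] [226.51919865 397.69839723]
[232.13702208 125.74983478] [147.59067119 385.73656883]
```

```bash
python3 - <<'E'
from h import *
s=load("pics/side0.npz"); c=load("pics/top0.npz")
print("origin",proj(s,[0,0,.0]),proj(c,[0,0,0]), "tcp",proj(s,[.2267,.5817,.2302]),proj(c,[.2267,.5817,.2302]))
for n,i,(a,b,e,f) in(("s",s,(60,150,250,360)),("t",c,(390,480,0,60)),("g",s,(50,130,120,200))):
  cv2.imwrite(f"pics/z{n}.png",cv2.resize(i["pixels"][a:b if n!='s' else 150,e:f,::-1],None,fx=5,fy=5))
cv2.imwrite("pics/zb.png",cv2.resize(s["pixels"][250:370,60:200,::-1],None,fx=5,fy=5))
E
```

```text
origin [131.49713582 311.55085783] [312.01850062 476.50386081] tcp [168.65648651 106.47799424] [ 22.13572261 381.78267831]
```

View pics/zb.png

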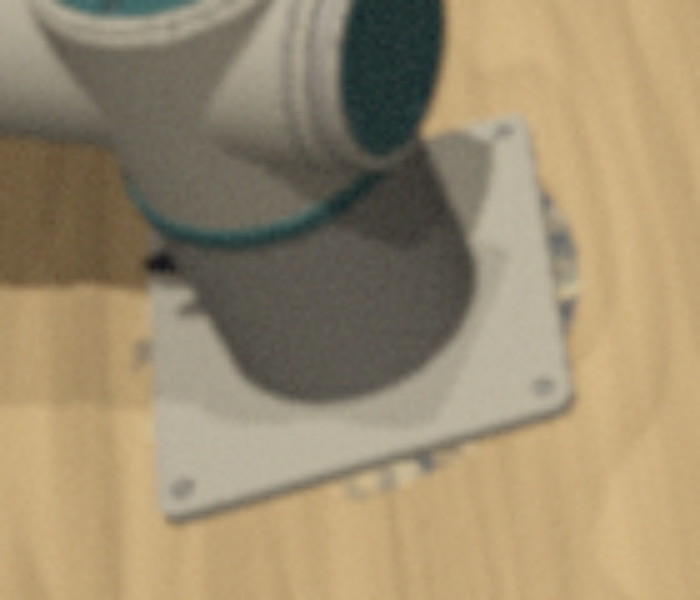

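View pics/zg.png

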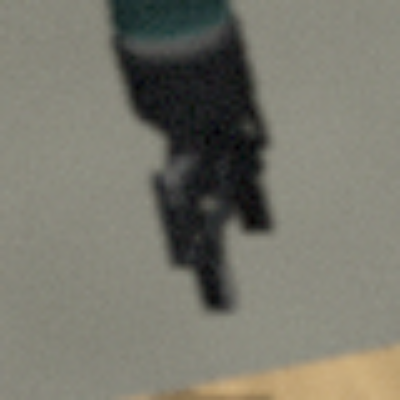

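View pics/zt.png

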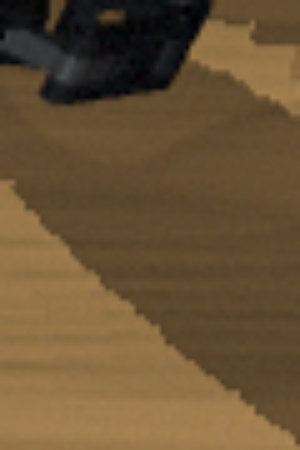

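```bash
cat >> h.py <<'E'
from scipy.spatial.transform import Rotation as Ro
def ori(yaw):  # tool y along world angle yaw (rad), pointing down
    y=np.array([np.cos(yaw),np.sin(yaw),0]); z=np.array([0,0,-1.]); x=np.cross(y,z)
    return Ro.from_matrix(np.c_[x,y,z]).as_rotvec()
YAW=np.radians(-10.1)
def st():
    s=r.read_state(); print("t %.2f"%s["time_s"],"ee",s["ee_pos"].round(4),"F",s["contact_force"].round(1),"M",s["ft_torque"].round(2),"w %.4f"%s["grip_width"],"q",s["joint_pos"].round(3)); return s
E
python3 - <<'E'
from h import *
for yw in(YAW,YAW+np.pi):
    for p in([.4675,.191,.2],[.4675,.191,.082],[.52,-.176,.02]):
        q=r.inverse_kinematics(p,ori(yw)); print(q if q is None else np.round(q,3))
yw=YAW
q=[r.inverse_kinematics([.4675,.191,.17],ori(y)) for y in(YAW,YAW+np.pi)]
cur=r.read_state()["joint_pos"]
k=int(np.argmin([abs(a[5]) for a in q])); print(k)
r.move_pose([.4675,.191,.17],ori([YAW,YAW+np.pi][k])); st()
save("top","pics/t1.png");save("side","pics/s1.png")
a=cv2.imread("pics/t1.png")[180:330,160:320];b=cv2.imread("pics/s1.png")[110:260,210:370]
cv2.imwrite("pics/v1.png",np.hstack([cv2.resize(i,(400,375),interpolation=cv2.INTER_CUBIC) for i in(a,b)]))
E
```

```text
[ 0.26   0.084 -0.327  1.16   0.     2.007]
[ 0.26   0.196 -0.471  0.904  0.     2.007]
[-0.444  0.344 -0.431  0.796  0.     1.303]
[ 0.26   0.084 -0.327  1.16   0.    -1.135]
[ 0.26   0.196 -0.471  0.904  0.    -1.135]
[-0.444  0.344 -0.431  0.796  0.    -1.839]
1
t 2.32 ee [0.4676 0.1913 0.1701] F [ 0.4 -0.1 -1.1] M [-0.05  0.03  0.03] w 0.0855 q [ 0.26   0.107 -0.368  1.096  0.    -1.134]
```

View pics/v1.png

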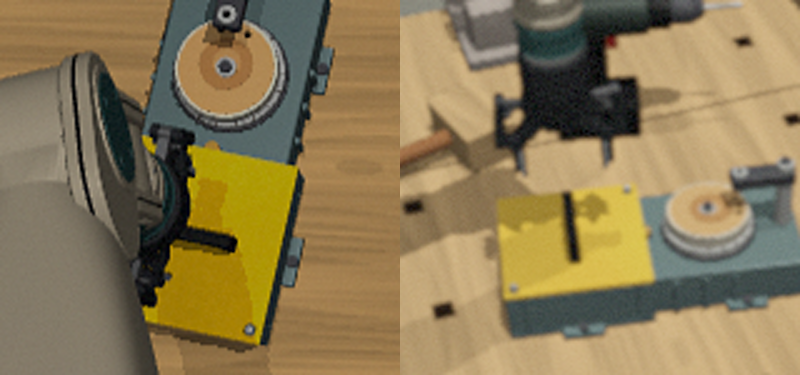

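Side view: the fingertips at (521,172) and (607,165) straddle the bar at (571,228), centred on it. I'll descend, look again, then grip.

```bash
python3 - <<'E'
from h import *
r.servo_line([.4675,.191,.084],velocity=.08); st()
save("side","pics/s2.png")
b=cv2.imread("pics/s2.png")[140:260,230:390]
cv2.imwrite("pics/v2.png",cv2.resize(b,(800,600),interpolation=cv2.INTER_CUBIC))
E
```

```text
t 3.64 ee [0.4681 0.1912 0.0846] F [-0.8  0.3  0. ] M [-0.03 -0.    0.03] w 0.0854 q [ 0.26   0.193 -0.468  0.908  0.    -1.135]
```

View pics/v2.png

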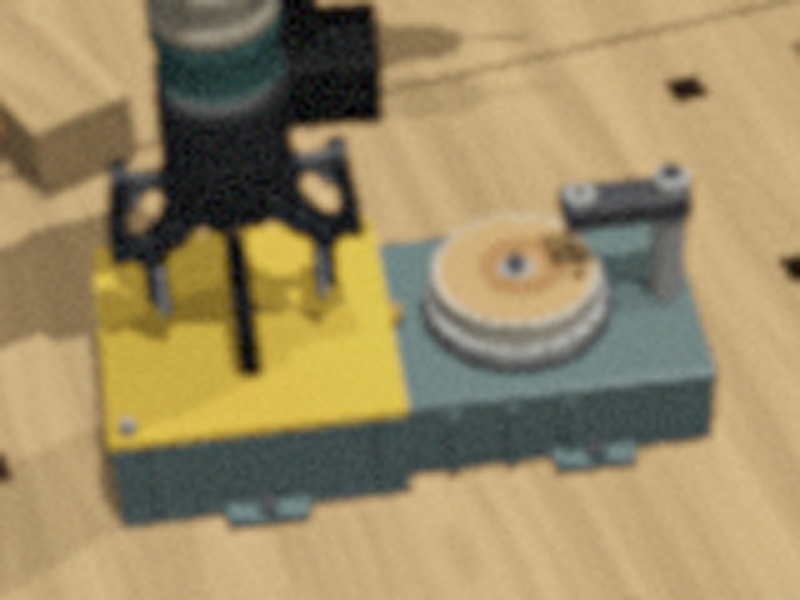

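The tips at (163,308) and (322,290) have their midpoint at (242,299), which is the bar's middle. I'll grip and lift a little.

```bash
python3 - <<'E'
from h import *
hand.set_gripper(0.0,60); st()
p=r.read_state()["ee_pos"]
r.servo_line([p[0],p[1],.135],velocity=.06); st()
r.wait(.2)
save("side","pics/s3.png");save("top","pics/t3.png")
a=cv2.imread("pics/t3.png")[180:330,160:320];b=cv2.imread("pics/s3.png")[110:260,210:370]
cv2.imwrite("pics/v3.png",np.hstack([cv2.resize(i,(400,375),interpolation=cv2.INTER_CUBIC) for i in(a,b)]))
E
```

```text
t 4.34 ee [0.4676 0.1911 0.0842] F [-0.9 -0.2  2.4] M [ 0.04  0.17 -0.08] w 0.0126 q [ 0.26   0.194 -0.469  0.908  0.    -1.135]
t 5.34 ee [0.4671 0.191  0.1346] F [-0.1 -0.3 -4.4] M [-0.01  0.05 -0.03] w 0.0132 q [ 0.26   0.139 -0.413  1.02   0.    -1.135]
```

View pics/v3.png

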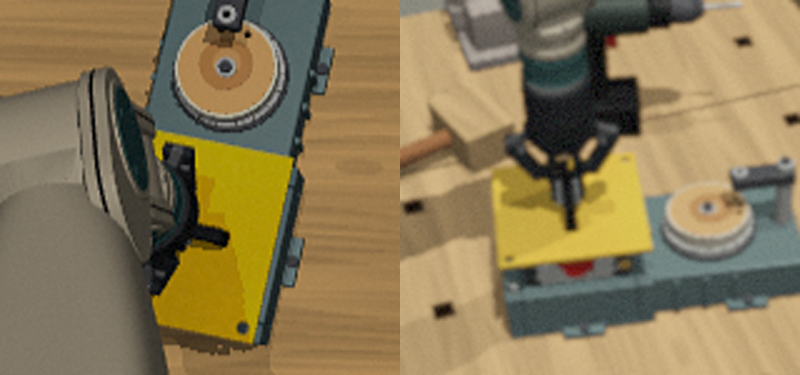

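The cover came up level and is held (4 N of weight, width 13 mm). Next I carry it to the mat.

```bash
python3 - <<'E'
from h import *
o=ori(YAW+np.pi)
r.servo_line([.4675,.191,.21],velocity=.12)
r.move_pose([.520,-.176,.21],o); 
r.servo_line([.520,-.176,.06],velocity=.12); st()
save("side","pics/s4.png");save("top","pics/t4.png")
a=cv2.imread("pics/t4.png")[170:340,310:470];b=cv2.imread("pics/s4.png")[220:380,250:420]
cv2.imwrite("pics/v4.png",np.hstack([cv2.resize(i,(400,400),interpolation=cv2.INTER_CUBIC) for i in(a,b)]))
E
```

```text
t 9.20 ee [ 0.5209 -0.1764  0.0609] F [ 0.4 -0.5 -3.4] M [-0.02  0.03  0.  ] w 0.0126 q [-0.444  0.292 -0.397  0.88   0.    -1.839]
```

View pics/v4.png

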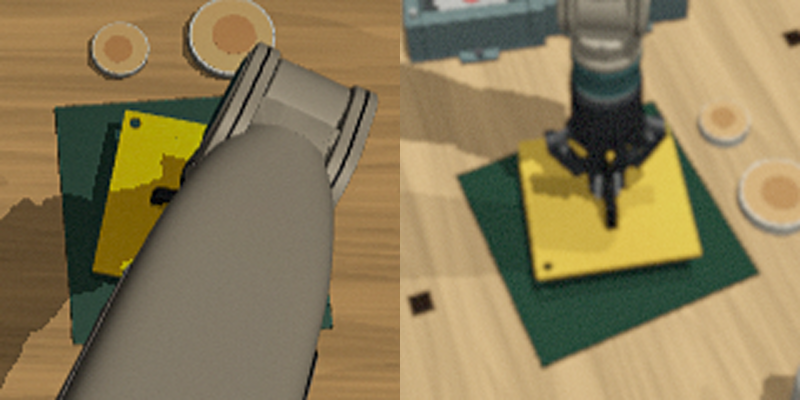

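View pics/t4.png

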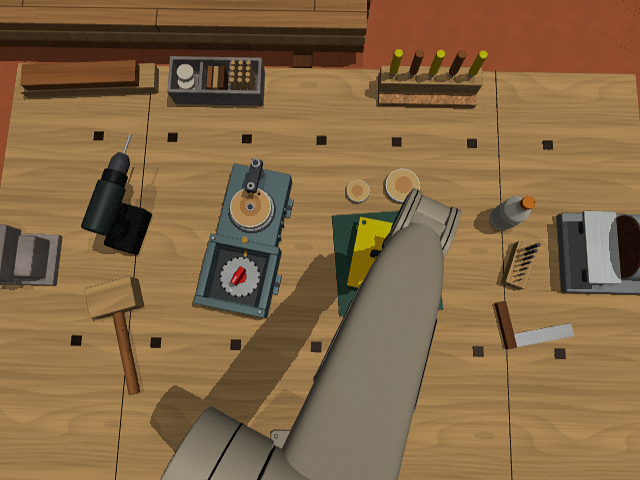

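The cover hangs level over the mat, well inside its edges. The top view now shows the red knob at (239,275). I'll lower the cover by feel.

```bash
python3 - <<'E'
from h import *
r.servo_line([.520,-.176,.027],velocity=.06)
z=.026
while z>.016:
    r.servo_line([.520,-.176,z],velocity=.03); s=r.read_state()
    print(round(z,4),s["ee_pos"][2].round(4),s["contact_force"].round(1))
    if s["contact_force"][2]>2: break
    z-=.001
st()
hand.set_gripper(.04); st()
r.servo_line([.520,-.176,.10],velocity=.12); 
save("side","pics/s5.png");c=save("top","pics/t5.png")
b=cv2.imread("pics/s5.png")[220:380,250:420]; a=cv2.imread("pics/t5.png")[225:325,185:290]
cv2.imwrite("pics/v5.png",np.hstack([cv2.resize(i,(400,400),interpolation=cv2.INTER_CUBIC) for i in(a,b)]))
E
```

```text
0.026 0.0263 [ 1.4  0.1 -3.9]
0.025 0.0251 [ 0.5  0.2 -4.3]
0.024 0.0239 [ 0.5  0.5 -4.8]
0.023 0.0229 [-0.2 -0.1 -3.4]
0.022 0.0222 [-0.1  0.1 -2.9]
0.021 0.0222 [-4.   0.6  5.7]
t 11.50 ee [ 0.5202 -0.1761  0.0222] F [-4.   0.6  5.7] M [ 0.26  0.54 -0.01] w 0.0125 q [-0.444  0.341 -0.429  0.801 -0.    -1.839]
t 11.88 ee [ 0.5203 -0.1762  0.0211] F [ 0.4  0.2 -0. ] M [ 0.02 -0.    0.  ] w 0.0401 q [-0.444  0.342 -0.43   0.798  0.    -1.839]
```

View pics/v5.png

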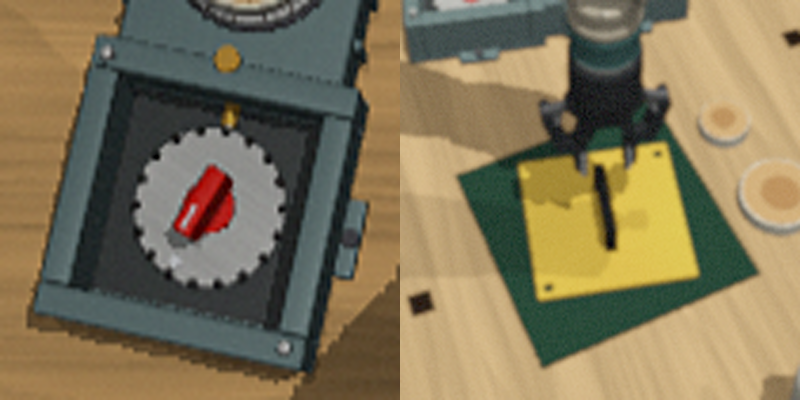

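The cover lies flat on the mat and is free of the fingers. The knob's bar runs from upper right (222,175) to lower left (187,228) in the left crop, and the white mark looks to be near (175,260). I'll enlarge that.

```bash
python3 - <<'E'
from h import *
c=load("pics/t5.npz")
cv2.imwrite("pics/v6.png",cv2.resize(c["pixels"][250:302,215:267,::-1],(572,572),interpolation=cv2.INTER_CUBIC))
p=c["pixels"].astype(int)
m=(p[...,0]>90)&(p[...,1]<60)&(p[...,2]<60); m[:255]=0;m[300:]=0;m[:,:215]=0;m[:,265:]=0
n=np.argwhere(m)[:,::-1]
W=np.array([px(c,*q,.060)[:2] for q in n]); print(len(n), cv2.minAreaRect((W*1000).astype(np.float32)),W.mean(0))
print("axis?",px(c,185+210/3.81,225+207/4,.02),"mark?",px(c,185+174/3.81,225+260/4,.02))
for x in (0,): print(proj(c,[.4675,.192,.02]),proj(c,[.4675,.192,.06]))
E
```

```text
130 ((464.67523193359375, 188.718505859375), (30.268587112426758, 44.13257598876953), 52.74073791503906) [0.4671771 0.1897596]
axis? [0.46820051 0.19296424 0.02      ] mark? [0.43452209 0.21478147 0.02      ]
[240.48686389 277.03870441] [237.70175718 275.40625158]
```

View pics/v6.png

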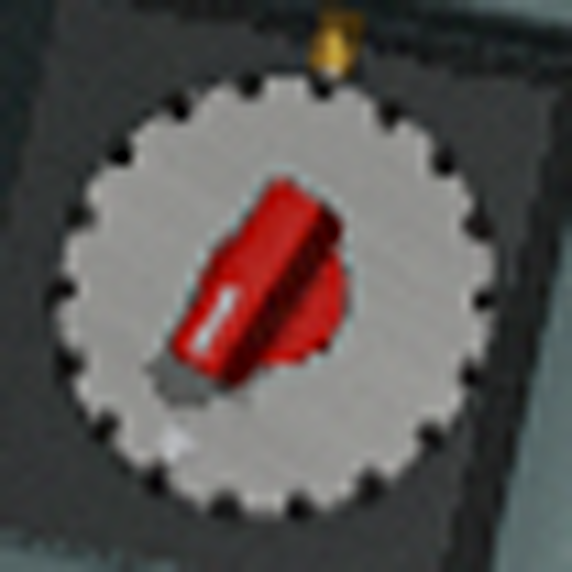

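```bash
python3 - <<'E'
from h import *
c=load("pics/t5.npz")
P=lambda a,b,z:px(c,215+a/11,250+b/11,z)
for A,B in(((270,183),(172,345)),((325,212),(222,372)),((235,290),(200,350))):
    d=P(*A,.06)-P(*B,.06); print("edge yaw",np.degrees(np.arctan2(d[1],d[0])),np.linalg.norm(d),(P(*A,.06)+P(*B,.06))/2)
print("ctr",P(248,278,.06))
ax=P(276,297,.02); m=P(177,440,.02); print(ax,m,np.linalg.norm(m-ax),np.degrees(np.arctan2(*(ax-m)[1::-1])))
C=np.array([.4675,.192,.0]); 
for yaw in(-10.1,-30.1,-50.1):
    k=np.radians(yaw); u=np.array([np.cos(k),np.sin(k),0]); print(yaw,[((proj(c,C+[0,0,z]+e*u)-[215,250])*11).round() for e,z in((-.045,.02),(-.023,.06),(.023,.06))])
for yw in(-30.1,-90.1):
  for f in(90,-90):
    print(yw,f,[r.inverse_kinematics([.4675,.192,z],ori(np.radians(yw+f))) for z in(.17,.026)])
E
```

```text
edge yaw -28.401341564585287 0.04128943242369001 [0.47079966 0.198502   0.06      ]
edge yaw -30.135720788406868 0.041440572919434336 [0.46491429 0.18657866 0.06      ]
edge yaw -27.502386971079684 0.015103727909440064 [0.45839708 0.19860631 0.06      ]
ctr [0.46781441 0.1923971  0.06      ]
[0.46757187 0.19299865 0.02      ] [0.43454915 0.21372807 0.02      ] 0.038989848464951495 -32.117800581671894
-10.1 [array([235., 492.]), array([226., 382.]), array([274., 178.])]
-30.1 [array([172., 466.]), array([192., 368.]), array([307., 191.])]
-50.1 [array([122., 421.]), array([166., 344.]), array([333., 215.])]
-30.1 90 [array([ 0.2617193 ,  0.10753648, -0.36751137,  1.09574848,  0.        ,
        0.7870634 ]), array([ 0.2617193 ,  0.27058787, -0.52097891,  0.77922955,  0.        ,
        0.7870634 ])]
-30.1 -90 [array([ 0.2617193 ,  0.10753648, -0.36751137,  1.09574848,  0.        ,
       -2.35452925]), array([ 0.2617193 ,  0.27058787, -0.52097891,  0.77922955,  0.        ,
       -2.35452925])]
-90.1 90 [array([ 2.61719300e-01,  1.07536479e-01, -3.67511370e-01,  1.09574848e+00,
       -4.44089210e-16,  1.83426096e+00]), array([ 2.61719300e-01,  2.70587871e-01, -5.20978910e-01,  7.79229546e-01,
       -4.44089210e-16,  1.83426096e+00])]
-90.1 -90 [array([ 2.61719300e-01,  1.07536479e-01, -3.67511370e-01,  1.09574848e+00,
       -4.44089210e-16, -1.30733170e+00]), array([ 2.61719300e-01,  2.70587871e-01, -5.20978910e-01,  7.79229546e-01,
       -4.44089210e-16, -1.30733170e+00])]
```

The projected bar ends for yaw −30.1° are (192,368) and (307,191), which match the seen bar. The measured bar yaw is −28 to −32°, so the knob stands at jig 20°, the second stop. The knob axis is at about (0.4675, 0.192).

```bash
python3 - <<'E'
from h import *
o=ori(np.radians(59.9)); X,Y=.4675,.1922
p=r.read_state()["ee_pos"]
r.servo_line([p[0],p[1],.2],velocity=.2)
r.move_pose([X,Y,.15],o); hand.set_gripper(.055)
r.servo_line([X,Y,.065],velocity=.1); st()
save("side","pics/s7.png");save("top","pics/t7.png")
a=cv2.imread("pics/t7.png")[225:325,185:290];b=cv2.imread("pics/s7.png")[140:260,230:350]
cv2.imwrite("pics/v7.png",np.hstack([cv2.resize(i,(400,400),interpolation=cv2.INTER_CUBIC) for i in(a,b)]))
E
```

```text
t 16.98 ee [0.4681 0.1924 0.0656] F [ 0.2 -0.  -0.2] M [ 0.    0.01 -0.02] w 0.0552 q [ 0.262  0.218 -0.486  0.866 -0.     0.787]
```

View pics/v7.png

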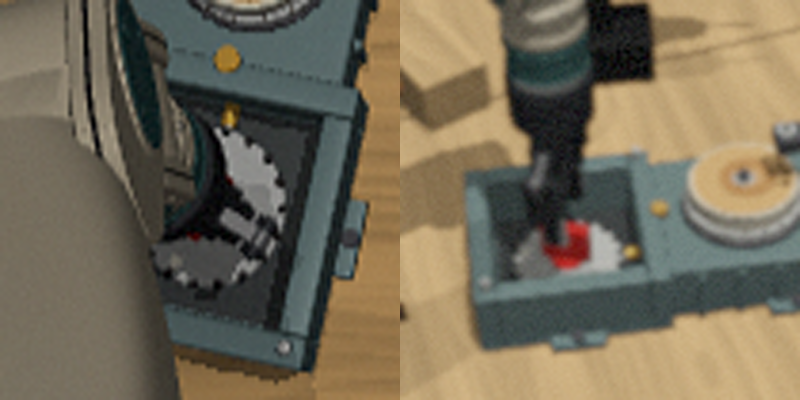

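The fingers are inside the well, in line with the red bar at (567,245) in the side crop. I'll descend with a force guard and then grip.

```bash
python3 - <<'E'
from h import *
X,Y=.4675,.1922
for z in(.05,.042,.036,.031,.027):
    r.servo_line([X,Y,z],velocity=.06); s=r.read_state(); print(z,s["ee_pos"][2].round(4),s["contact_force"].round(1))
    if s["contact_force"][2]>5: break
hand.set_gripper(0.,40); r.wait(.2); s=st(); print(s["joint_torque"][5])
save("side","pics/s8.png")
cv2.imwrite("pics/v8.png",cv2.resize(cv2.imread("pics/s8.png")[140:260,230:350],(600,600),interpolation=cv2.INTER_CUBIC))
E
```

```text
0.05 0.0493 [ 0.1 -0.4  0. ]
0.042 0.0414 [-0.1  0.2 -0.9]
0.036 0.0355 [-0.  -0.4 -1. ]
0.031 0.0306 [0.3 0.3 0.7]
0.027 0.0267 [0.2 0.5 0.1]
t 19.15 ee [0.469  0.1944 0.0275] F [ 1.8  6.8 -2.6] M [ 0.96 -0.18 -0.  ] w 0.0131 q [ 0.263  0.269 -0.518  0.779  0.004  0.787]
-0.011252918047830462
```

View pics/v8.png

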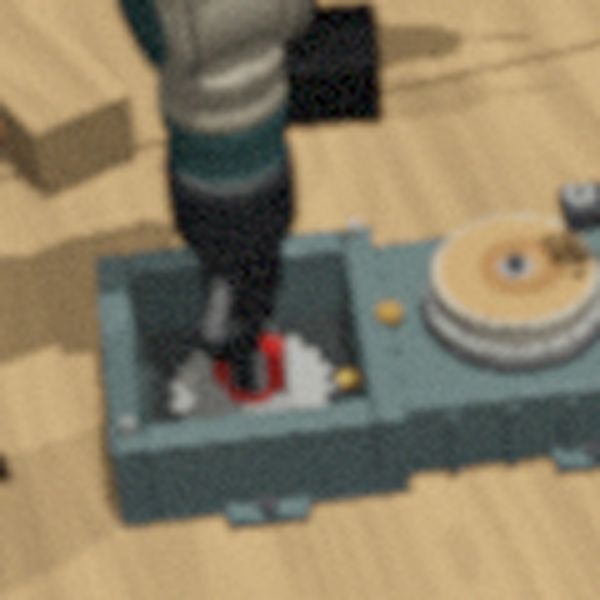

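The grip holds (13 mm). The bar pulled the tool about 2.5 mm sideways (7 N), so I'll re-centre on where it settled to relieve the side load before turning.

```bash
python3 - <<'E'
from h import *
r.servo_line([.469,.1945,.0267],ori=ori(np.radians(59.9)),velocity=.02); r.wait(.2); s=st()
# feel: turn in 2.5 deg steps through first click
q0=0.7868; R0=Ro.from_rotvec(s["ee_rot"]).as_matrix()[:2,1]; print(np.degrees(np.arctan2(R0[1],R0[0])))
for d in range(2,19,2):
    r.move_pose([.469,.1945,.0267],ori(np.radians(59.9-d)))
    s=r.read_state(); y=Ro.from_rotvec(s["ee_rot"]).as_matrix()[:2,1]
    print(d,round(59.9-np.degrees(np.arctan2(y[1],y[0])),2),"t6 %.3f"%s["joint_torque"][5],"Mz %.3f"%s["ft_torque"][2],s["contact_force"].round(1),s["ee_pos"].round(4),round(s["time_s"],2))
E
```

```text
t 19.69 ee [0.4689 0.1944 0.0274] F [-2.6  0.8  5.9] M [-0.14  0.39  0.03] w 0.0134 q [ 0.266  0.272 -0.515  0.784 -0.     0.791]
59.897044909473905
2 1.99 t6 0.107 Mz 0.100 [-1.6 -0.9  5.5] [0.4689 0.1943 0.0274] 19.94
4 3.98 t6 0.162 Mz 0.129 [-2.6 -0.3  5.9] [0.4689 0.1943 0.0274] 20.19
6 5.98 t6 0.166 Mz 0.173 [-2.3 -1.3  5.4] [0.4689 0.1943 0.0274] 20.44
8 7.99 t6 0.112 Mz 0.124 [-2.4 -0.7  6.4] [0.4688 0.1942 0.0274] 20.69
10 10.01 t6 0.020 Mz -0.037 [-2.2 -0.5  6.1] [0.4688 0.1942 0.0275] 20.94
12 12.03 t6 -0.071 Mz -0.052 [-2.7 -1.6  6.7] [0.4688 0.1941 0.0274] 21.19
14 14.05 t6 -0.123 Mz -0.091 [-2.9 -1.4  6.5] [0.4687 0.1941 0.0274] 21.44
16 16.04 t6 -0.117 Mz -0.122 [-2.5 -2.2  6. ] [0.4687 0.1941 0.0274] 21.69
18 18.03 t6 -0.061 Mz -0.068 [-3.1 -1.7  7.2] [0.4687 0.1941 0.0274] 21.94
```

The detent is clear to feel: torque peaks at +0.17 near 5°, crosses over at 10°, and pulls in towards 20°. I'll continue through clicks two and three.

```bash
python3 - <<'E'
from h import *
for d in range(20,63,3):
    if d>60: break
    r.move_pose([.469,.1945,.0275],ori(np.radians(59.9-d)))
    s=r.read_state(); y=Ro.from_rotvec(s["ee_rot"]).as_matrix()[:2,1]
    print(d,round(59.9-np.degrees(np.arctan2(y[1],y[0])),2),"t6 %.3f"%s["joint_torque"][5],"Mz %.3f"%s["ft_torque"][2],s["contact_force"].round(1),round(s["time_s"],2))
r.move_pose([.469,.1945,.0275],ori(np.radians(59.9-60))); r.wait(.3)
s=st();print(s["joint_torque"][5])
save("side","pics/s9.png");save("top","pics/t9.png")
a=cv2.imread("pics/t9.png");b=cv2.imread("pics/s9.png")[140:260,230:350]
cv2.imwrite("pics/v9.png",np.hstack([cv2.resize(a[225:325,185:290],(400,400),interpolation=cv2.INTER_CUBIC),cv2.resize(b,(400,400),interpolation=cv2.INTER_CUBIC)]))
E
```

```text
20 19.97 t6 0.033 Mz 0.025 [-0.9 -2.4  1. ] 22.19
23 22.9 t6 0.164 Mz 0.098 [-1.8 -2.7  2.9] 22.44
26 25.88 t6 0.193 Mz 0.176 [-2.4 -4.3  4. ] 22.69
29 28.93 t6 0.085 Mz 0.090 [-2.1 -4.7  3.6] 22.94
32 31.96 t6 -0.056 Mz -0.061 [-3.1 -5.9  4.4] 23.19
35 34.98 t6 -0.116 Mz -0.139 [-3.3 -4.6  4.6] 23.44
38 37.96 t6 -0.052 Mz -0.105 [-2.6 -4.1  3.4] 23.69
41 40.94 t6 0.077 Mz 0.034 [-2.8 -4.4  4.7] 23.94
44 43.91 t6 0.175 Mz 0.193 [-3.4 -5.9  4.9] 24.19
47 46.92 t6 0.161 Mz 0.172 [-3.7 -5.4  5.1] 24.44
50 49.94 t6 0.036 Mz -0.038 [-4.  -5.5  4.7] 24.69
53 52.97 t6 -0.090 Mz -0.098 [-3.4 -4.6  5. ] 24.94
56 55.97 t6 -0.107 Mz -0.107 [-3.5 -5.   5.4] 25.19
59 58.95 t6 -0.012 Mz -0.038 [-4.8 -4.6  5. ] 25.44
t 25.99 ee [0.4678 0.1937 0.0274] F [-3.3 -4.8  4.7] M [-0.82  0.73  0.06] w 0.0133 q [ 2.660e-01  2.710e-01 -5.160e-01  7.860e-01 -1.000e-03  1.837e+00]
0.004345587658463046
```

View pics/v9.png

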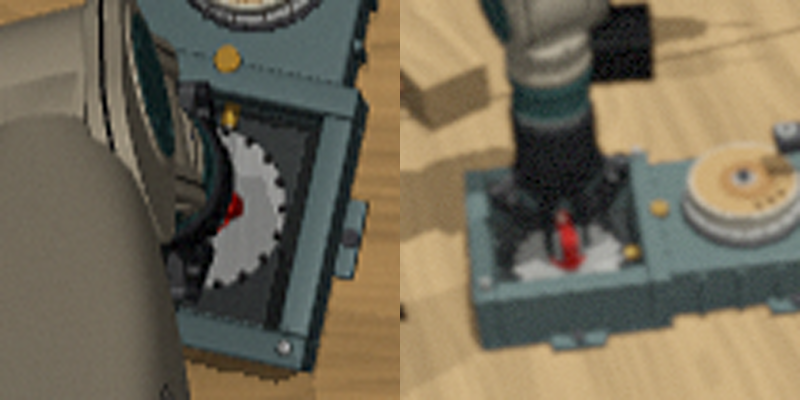

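View pics/t9.png

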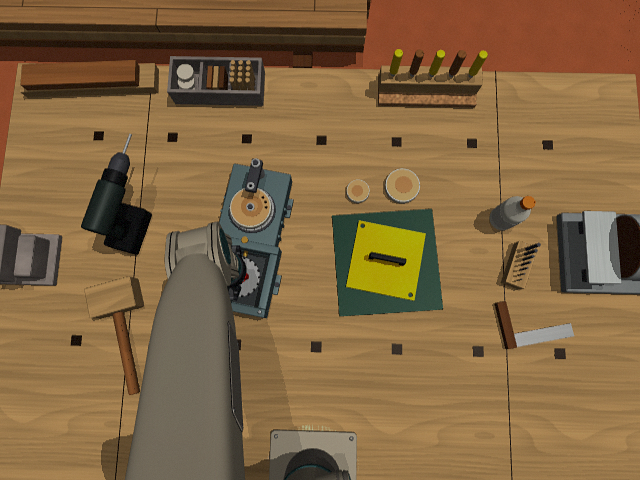

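In the top view the cover lies centred on the mat, at (386,260) against the mat's (387,262), and the other things stand where they were. In the side crop the knob's bar is turned and held. Wrist torque is about 0 at 60° after three detent crossings (10°, 30°, 50°), so I'm handing in.

```bash
python3 - <<'E'
from h import *
s=st(); print(np.abs(s["dq"]).max()); r.job_done()
E
```

```text
t 26.09 ee [0.4677 0.1937 0.0274] F [-4.7 -4.7  5.8] M [-0.85  0.76 -0.04] w 0.0135 q [ 2.660e-01  2.710e-01 -5.160e-01  7.860e-01 -1.000e-03  1.837e+00]
0.0016018186686832046
the job is handed in; nothing more can be done
```

I put the cover flat in the middle of the mat, handle up. I then turned the knob three clicks clockwise and handed the job in at 26 s with the fingers still gripping it. No verdict was reported.

- **Cover:** I lifted it clear of its pins, lowered it until I felt contact with the mat, and let go. In the last top picture its centre is within about 2 pixels (roughly 5 mm) of the mat's.
- **Knob:** I felt the detent give way at about 10°, 30° and 50°. At 60° the wrist torque was about 0, so it is seated in the third stop from its start. The gripper is set to 40 N on the bar (opening 13 mm), and the arm was still.
- **Bystanders:** by eye, none moved in the last top picture.

**What disagreed:**
- The side camera put the cover about 6–8 mm lower in y than the top camera, so I used the top camera.
- The top camera's knob position was about 2.5 mm off along the jaws. I re-centred on where the bar pulled the gripper.
- About 9 N of load remained on the tool at hand-in, well under the limits. I did not relieve it.

The gripper hid the white mark at the end, so the 60° rests on the tool's turn and the feel of the clicks.

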